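Load the dryer's scent tray

ROBOT

A 6-joint arm with a two-finger parallel gripper is mounted at the origin on the work surface. World frame = base frame: x ahead of the robot, y to its left, z up, the work surface at z = 0. Lengths are in m, angles in rad, forces in N, time in s.
With the tool pointing down it reaches from about 0.35 to 0.85 m from the base axis. Payload 8.1 kg.
Tool frame: the origin (TCP) lies where the fingers leave the gripper's body, on its centre line; the fingertips stand 84 mm ahead of it and the grasp point (between the pads) lies 65 mm ahead of it; z points along the fingers, y is the line along which they close (so a half turn about z gives the same grasp; the last joint's range is limited). The gripper opens to 93 mm and grips with 3 to 60 N. Pads are 15 mm wide; open, the fingers measure 128 mm over their backs; the gripper's body (75 mm by 188 mm) begins 65 mm behind the grasp point.
Start: joints at [-1.374, 0.13, 1.488, -0, 1.523, -0.085], TCP at [0.167, -0.576, 0.303] pointing down, gripper open.
Joint ranges: [-2.96, 2.96], [-0.89, 2.26], [0.02, 2.5], [-1.34, 4.48], [0, 2.73], [-2.66, 2.66]. Speed limits (rad/s): [2.39, 2.39, 2.79, 3.14, 3.14, 3.14].

INTERFACE

Orientations are given as a rotation vector (axis times angle).
In Python, from plant import robot gives the robot as it stands.
- The arm moves only by the shell command python3 -m jog 'ROWS' [FORCE]. ROWS is text: rows parted by semicolons, each of 5 numbers parted by spaces: the opening, from 0 (shut) to 1 (fully open), then the shift along the tool's x, y, z in m, then the turn about the tool's z in degrees. A call has 1 to 10 rows; each row shifts and turns the commanded pose from where the row before left it, along the tool's axes as they then stand; what a row does not reach is not made up. A row lasts 1/12 s, in which the tool goes at most 41.7 mm and 7.16 degrees, less where a joint would pass 70% of its speed; a pose out of reach is approached as far as the arm can. A call with a gripper value outside its range is refused whole. The fingers move at their own pace and stop on an object; FORCE is the grip in N (left out, the last holds). Time passes only in rows, so rows that do not move let the fingers close. It gives the time, the measured TCP pose, the force, the opening and the grip force at its end, in the units of the state.
- robot.read_state(): the state, without advancing time (a new reading comes with each control period).
- robot.read_camera(name): name is "scene" or "top" or "wrist"; returns a dict with "color" (420x560x3 uint8, red, green, blue), "intrinsics" (3x3 intrinsics, pixels), "pose" (4x4, takes a point from camera to world coordinates); the wrist camera has in their place "tool_from_camera" (4x4, takes a point from camera to tool coordinates, whose origin is the TCP and whose axes are the flange's). Camera axes: x right, y down, z forward; pixel columns grow to the right and rows downward; lengths in m; the calibration is good to about 2 mm. A picture is of the moment at which its call begins: read the wrist's pose just before it. There is no depth.
- robot.close_job(): hands the job in; it is judged then, once.
The state is a dict: "t": time; "q": joint angles; "dq": joint speeds; "joint_torque": joint torques, N m; "tool_pos": TCP position; "orientation": TCP orientation; "force": force on the tool from outside, world axes, zero at the start; "wrist_torque": the same for the moment, N m; "opening": finger opening in m; "gripper_force": force on a finger pad.
Only numpy, scipy, OpenCV 4.12 (cv2) and the standard library are available. Lean on these libraries where they do the work, as an engineer would, in place of code of your own. Each camera call takes 0.05 s, during which the arm holds its last target. There are 200 camera calls.

TASK

Load the dryer's scent tray without picking anything up: push the loose purple scent disc along the grey deck until it drops into the round well and lies flat on its floor, then push the orange fin to slide the white grille cover fully shut over it. Leave the mug, the bottle and the brush where they stand.

Things in the scene. Friction and masses are not known exactly. Their poses are not given: they have to be found in the camera images.
- tray: The dryer's scent tray, grey plastic with white edges, fixed to the table, 150 mm (its x) by 300 mm (its y). Origin: centre of its underside, on the table; z up. Flat deck 24 mm above the table. White walls 8 mm wide, 8 mm high above the deck along both long sides (inner faces at x = -67 and +67 mm) and the +y end (inner face at y = 142 mm); the -y end, where the disc lies, has no wall.
- well (a point): Centre of the floor of the round well in the tray's deck (black floor), at x = 0, y = 10 mm, z = 13 mm in the tray's frame. The well is 56 mm across and 11 mm deep; its mouth is at deck height and has a 1.5 mm chamfer.
- disc: Loose solid scent disc, purple with a lighter spot on top, 50 mm across, 12 mm thick, about 30 g. Origin: centre of its underside; z is its axis. It starts lying flat on the deck 70 to 130 mm from the well, towards the tray's -y end. Seated in the well, its origin is at the well's floor centre within the 3 mm play all round, and its top stands 1 mm above the deck.
- cover (a joint): Slide of the white grille cover, in m: 0 = parked open at the tray's +y end, 0.080 = fully shut over the well (end stop); grows as it moves to the tray's -y. Starts at 0 to 0.010, stays where left, slides with 1 to 2 N. Cover 130 mm (x) by 75 mm (y), from 4 to 8 mm above the deck: it passes only over a disc flat in the well. Parked, its front edge is 32 to 43 mm from the well's centre.
- cover_fin (a point): Middle of the top edge of the upright orange fin by which the cover is pushed, at the cover's rear (+y) end, 56 mm above the table. Fin 60 mm wide (tray's x), 6 mm thick (tray's y), 24 mm high, from 8 to 32 mm above the deck. Its outer (+y) face is 3 mm from this point and, parked, 14 to 25 mm from the tray's end wall, whose top is 24 mm lower than the fin's: a finger reaches over it.
- mug: White mug, 80 mm across without its handle, 90 mm high, standing 120 to 145 mm beyond the tray's +y end (to its middle). Origin: centre of its underside. To be left alone.
- softener: White bottle with blue cap and band, 64 mm across, 120 mm high, standing 125 to 160 mm beyond the tray's -y end (to its middle). Origin: centre of its underside. To be left alone.
- brush: Small flat brush, 200 mm long, 42 mm wide, 20 mm high, lying on the table beside the tray's +x side, lengthwise along the tray's y. Origin: middle of its length, on the underside. To be left alone.

How it is judged:
On the way, in this order (a step that is already met when the one before it is completed fails the run):
1. the disc lies flat on the floor of the well (horizontal distance between disc and well below 0.006 m and z of disc in the frame of well below 0.002 m and angle between disc's own z axis and vertical below 0.08 rad), for 0.2 s.
2. the cover is shut over it (value of joint cover above 0.076 m), for 0.2 s.
At the end, for the whole second after the job is handed in: The disc lies flat and still on the well's floor (within 6 mm of its centre, within 2 mm of the floor, tilted less than 0.08 rad), the cover is shut to within 4 mm of its stop, and mug, bottle and brush are within 30 mm of where they stood (all of step 1 and linear speed of disc below 0.02 m/s and value of joint cover above 0.076 m and distance of each of mug, softener, brush from where it was at the start of the episode below 0.03 m); the robot touches nothing.
It fails at once if the disc is lifted off the deck (10 mm or more) (z of disc in the frame of tray above 0.034 m).
It fails at once if the mug, the bottle or the brush is moved by more than 30 mm or knocked over (distance of any of mug, softener, brush from where it was at the start of the episode above 0.03 m or angle between any of mug, softener's own z axis and vertical above 0.4 rad).
It also fails if it takes over 45 s, if anything falls off the work surface, if the arm or the gripper's body presses on something with over 40 N, if the wrist force passes 120 N, or if a joint passes its speed limit or range.

## Working session

There is one attempt and no reset: what is moved stays moved. The work goes in short steps, Python scripts to look and compute and a shell command to move; the robot and the scene stay as the last step left them, time stands still between calls to the robot, and variables do not carry over. Pictures are saved under pics/ and viewed, at most 10 in all, crops included, and the job is handed in when it is done.

```bash
mkdir -p pics; python3 - <<'E'
from plant import robot
import cv2,numpy as np
s=robot.read_state();print(s['t'],s['tool_pos'],s['orientation'],s['opening'])
for n in('top','scene'):
    c=robot.read_camera(n);cv2.imwrite(f'pics/{n}0.png',c['color'][:,:,::-1])
    np.savez(f'{n}.npz',K=c['intrinsics'],T=c['pose']);print(c['intrinsics'],c['pose'])
E
```

```text
0.0 [ 0.16677315 -0.57592492  0.30169415] [-3.10866988e+00 -4.40920742e-01  1.70899304e-04] 0.09276266044124154
[[391.94688137   0.         279.34084931]
 [  0.         391.94688137 210.7202406 ]
 [  0.           0.           1.        ]] [[ 0.02713262 -0.99370592  0.1086847   0.43344487]
 [-0.99962193 -0.02745574 -0.00147736  0.04756503]
 [ 0.00445208 -0.10860353 -0.99407517  0.97452804]
 [ 0.          0.          0.          1.        ]]
[[544.14978295   0.         274.36563576]
 [  0.         544.14978295 210.07542606]
 [  0.           0.           1.        ]] [[ 0.0242495   0.5902986  -0.80682063  1.53295655]
 [ 0.99970384 -0.01266531  0.02078034 -0.0050808 ]
 [ 0.00204797 -0.80708559 -0.5904309   0.7832434 ]
 [ 0.          0.          0.          1.        ]]
```

View pics/top0.png

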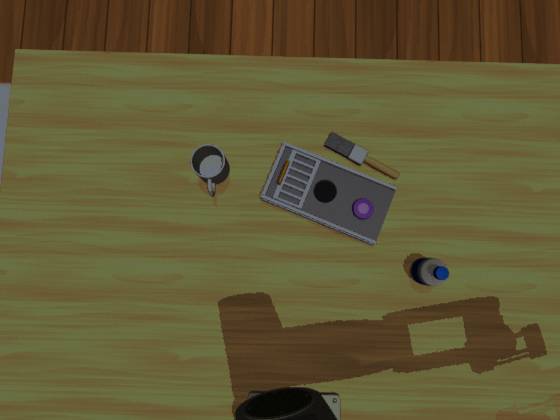

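View pics/scene0.png

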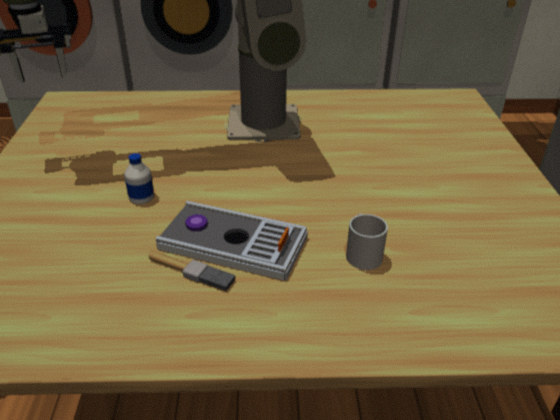

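The top view shows the well at about (325,191), the disc at (363,208) and the fin at (283,172). In the scene view they are at about (236,236), (197,222) and (284,239). I'll enlarge both for accuracy.

```bash
python3 - <<'E'
import cv2,numpy as np
a=cv2.imread('pics/top0.png')[135:250,250:405];b=cv2.imread('pics/scene0.png')[195:280,150:315]
f=lambda i:np.clip(cv2.resize(i,None,fx=4.8,fy=4.8,interpolation=cv2.INTER_CUBIC)*1.6,0,255).astype('uint8')
cv2.imwrite('pics/topc.png',f(a));cv2.imwrite('pics/scenec.png',f(b))
E
```

```text
(no output)
```

View pics/topc.png

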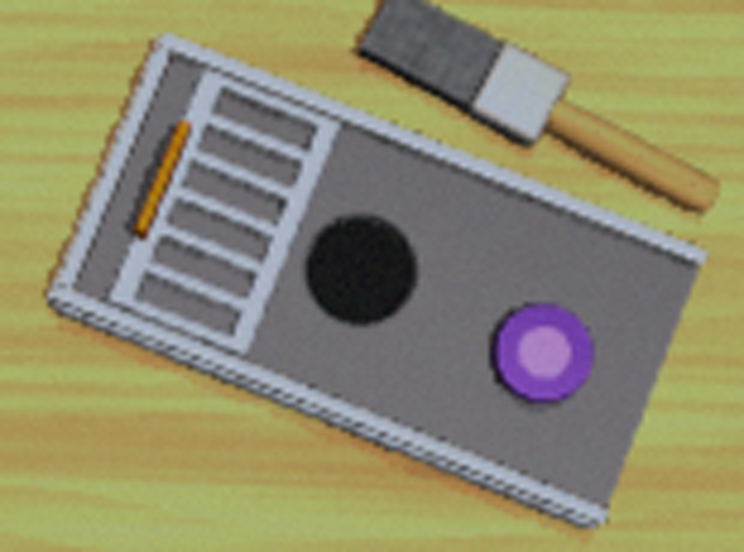

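View pics/scenec.png

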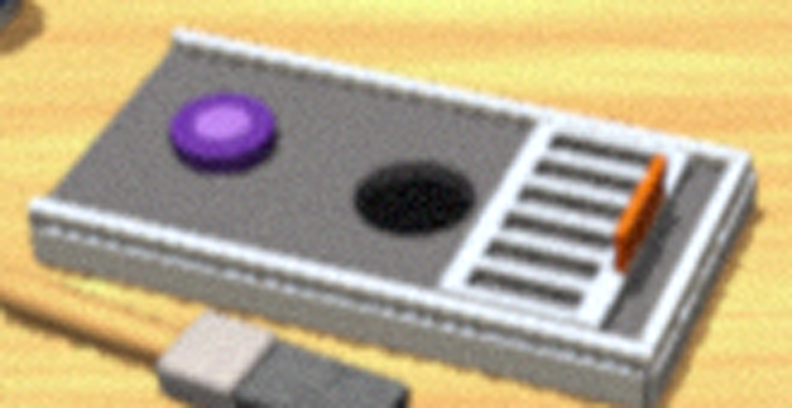

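Enlarged top view: well mouth centre at (361,269), disc spot (545,351), fin top middle (163,178) and the four wall corners. Enlarged scene view: well (415,199), spot (223,124), fin top (640,197). I'll triangulate these.

```bash
cat > geo.py <<'E'
import numpy as np,cv2
def P(n):
    d=np.load(n+'.npz');return d['K']@np.linalg.inv(d['T'])[:3]
def tri(a,b):
    X=cv2.triangulatePoints(P('top'),P('scene'),np.float64(a).reshape(2,1),np.float64(b).reshape(2,1));return (X[:3]/X[3]).ravel()
def plane(n,uv,z):
    d=np.load(n+'.npz');r=d['T'][:3,:3]@np.linalg.inv(d['K'])@[*uv,1];o=d['T'][:3,3];return o+r*(z-o[2])/r[2]
E
python3 - <<'E'
from geo import *
pts=dict(well=((361,269),(415,199),.024),disc=((545,351),(223,124),.036),fin=((163,178),(640,197),.056),
pp=((165,37),(655,348),.032),mp=((52,292),(748,152),.032),pm=((706,255),(37,203),.032),mm=((603,516),(178,33),.032))
c=lambda p,o:(np.array(p)+.5)/4.8-.5+o
M={}
for k,(a,b,z) in pts.items():
    a=c(a,(250,135));b=c(b,(150,195));M[k]=plane('top',a,z);S=plane('scene',b,z)
    print(k,tri(a,b).round(4),M[k].round(4),S.round(4)); M[k]=(M[k]+S)[:2]/2
q=np.array([M[k] for k in('pp','mp','pm','mm')]);m=np.array([[75,150],[-75,150],[75,-150],[-75,-150]])/1e3
m=np.vstack([m,[0,.01]]);q=np.vstack([q,M['well']])
A,B=m-m.mean(0),q-q.mean(0);U,s,V=np.linalg.svd(A.T@B);R=(U@V).T
t=q.mean(0)-R@m.mean(0);print('tray',t,np.degrees(np.arctan2(R[1,0],R[0,0])),'scale',s.sum()/(A**2).sum());print((q-(m@R.T+t)).round(4))
for k in('well','disc','fin'):print(k,'in tray',R.T@(M[k]-t))
np.savez('tray.npz',R=R,t=t)
E
```

```text
well [ 0.5901 -0.0652  0.0231] [ 0.59   -0.0641  0.024 ] [ 0.5912 -0.0657  0.024 ]
disc [ 0.5488 -0.1565  0.0367] [ 0.5489 -0.1558  0.036 ] [ 0.5478 -0.1571  0.036 ]
fin [0.6282 0.0373 0.0532] [0.6277 0.0387 0.056 ] [0.6317 0.0365 0.056 ]
pp [0.7061 0.04   0.0335] [0.7065 0.0393 0.032 ] [0.7044 0.0405 0.032 ]
mp [0.5721 0.0906 0.034 ] [0.5726 0.0931 0.032 ] [0.5695 0.0897 0.032 ]
pm [ 0.6007 -0.2375  0.0324] [ 0.6008 -0.2383  0.032 ] [ 0.6003 -0.2372  0.032 ]
mm [ 0.4671 -0.1868  0.0319] [ 0.4671 -0.186   0.032 ] [ 0.4671 -0.1872  0.032 ]
tray [ 0.58623609 -0.07345742] -20.675182717709717 scale 0.9826249030515324
[[-0.0039 -0.0005]
 [ 0.002  -0.002 ]
 [-0.0029  0.0025]
 [ 0.004   0.0007]
 [ 0.0008 -0.0008]]
well in tray [0.00105898 0.00958157]
disc in tray [-0.00614351 -0.09102763]
fin in tray [0.00143977 0.11924027]
```

```bash
cat > go.py <<'E'
# print shift in tool axes (mm) and turn (deg) to bring TCP to tray-frame (x,y mm), tip height mm, tool x along tray +y
import sys,numpy as np
from scipy.spatial.transform import Rotation as Ro
from plant import robot
d=np.load('tray.npz');R,t=d['R'],d['t']
s=robot.read_state();T=Ro.from_rotvec(s['orientation']).as_matrix();p=s['tool_pos']
psi=np.arctan2(T[1,0],T[0,0]);want=np.arctan2(R[1,1],R[0,1])
print('t',s['t'],'tray',(R.T@(p[:2]-t)*1e3).round(1),'tip',round(p[2]*1e3-84,1),'turn',np.degrees(psi-want).round(1),'F',s['force'].round(1),'open',s['opening'])
if len(sys.argv)>3:
    x,y,h=map(float,sys.argv[1:4]);g=np.r_[R@[x/1e3,y/1e3]+t,(h+84)/1e3]
    print('shift tool mm',((T.T@(g-p))*1e3).round(1),'world',g.round(3))
E
python3 -m jog '0.32 0 0 0 -7; 0.32 0 0 0 -7; 0.32 0 0 0 -7; 0.32 0 0 0 -7; 0.32 0 0 0 -7; 0.32 0 0 0 -7; 0.32 0 0 0 -7; 0.32 0 0 0 -4.2; 0.32 0 0 0 0'; python3 go.py -6 -150 100
```

```text
t: 0.85
tool_pos: [0.1668, -0.5761, 0.3021]
orientation: [-2.58, -1.791, -0.001]
force: [0.3, 0.1, -0.4]
opening: 0.0373
gripper_force: 0.0
t 0.85 tray [-214.9 -618.3] tip 218.1 turn 0.2 F [ 0.3  0.1 -0.4] open 0.03726161204876606
shift tool mm [467.4 210.8 118.4] world [ 0.528 -0.212  0.184]
```

```bash
python3 -m jog '0.32 0.03 0.0135 0 0; 0.32 0.03 0.0135 0 0; 0.32 0.03 0.0135 0 0; 0.32 0.03 0.0135 0 0; 0.32 0.03 0.0135 0 0; 0.32 0.03 0.0135 0 0; 0.32 0.03 0.0135 0 0; 0.32 0.03 0.0135 0 0; 0.32 0.03 0.0135 0 0; 0.32 0.03 0.0135 0 0' >/dev/null;  python3 -m jog '0.32 0.03 0.0135 0 0; 0.32 0.03 0.0135 0 0; 0.32 0.03 0.0135 0 0; 0.32 0.03 0.0135 0.01 0; 0.32 0.03 0.0135 0.02 0; 0.32 0 0 0.02 0; 0.32 0 0 0.02 0; 0.32 0 0 0.01 0; 0.32 0 0 0 0; 0.32 0 0 0 0'; python3 go.py -6 -140 28; python3 - <<'E'
from plant import robot
import cv2,numpy as np
s=robot.read_state();c=robot.read_camera('wrist');cv2.imwrite('pics/w1.png',c['color'][:,:,::-1])
np.savez('w1.npz',K=c['intrinsics'],E=c['tool_from_camera'],p=s['tool_pos'],o=s['orientation'])
E
```

```text
t: 2.52
tool_pos: [0.5147, -0.2268, 0.2225]
orientation: [-2.584, -1.784, 0.001]
force: [-0.0, 0.6, 0.6]
opening: 0.0302
gripper_force: 0.0
t 2.5167 tray [ -12.8 -168.7] tip 138.5 turn -0.1 F [-0.   0.6  0.6] open 0.030215343635004003
shift tool mm [ 28.7   6.9 110.5] world [ 0.531 -0.202  0.112]
```

View pics/w1.png

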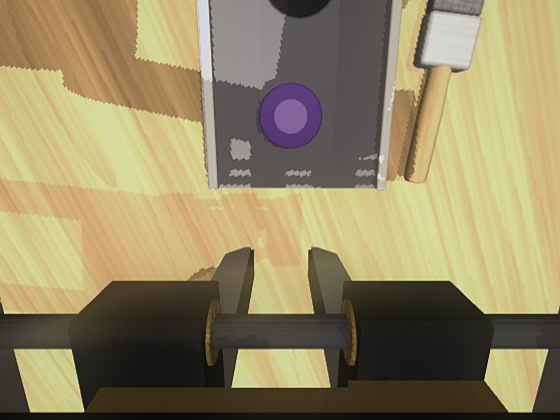

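The wrist picture shows the disc's spot at (291,116), the tray's open end at row 188 with its deck spanning columns 217–378, and the fingers ready behind the disc.

```bash
python3 - <<'E'
import numpy as np
from scipy.spatial.transform import Rotation as Ro
d=np.load('w1.npz');tr=np.load('tray.npz');R=Ro.from_rotvec(d['o']).as_matrix()
print(d['E'].round(3))
o=R@d['E'][:3,3]+d['p']
for n,uv,z in(('disc',(291,116),.036),('L',(217,188),.024),('R',(378,188),.024),('upL',(212,60),.032),('upR',(395,60),.032)):
    r=R@d['E'][:3,:3]@np.linalg.inv(d['K'])@[*uv,1];X=o+r*(z-o[2])/r[2];print(n,X.round(4),(tr['R'].T@(X[:2]-tr['t'])*1e3).round(1))
E
```

```text
[[ 0.001 -0.962 -0.271  0.078]
 [ 1.     0.001  0.    -0.   ]
 [ 0.    -0.271  0.962 -0.081]
 [ 0.     0.     0.     1.   ]]
disc [ 0.5505 -0.1543  0.036 ] [ -4.9 -88.3]
L [ 0.4701 -0.1879  0.024 ] [ -68.2 -148.1]
R [ 0.6007 -0.2372  0.024 ] [  71.3 -148.1]
upL [ 0.5085 -0.0948  0.032 ] [-65.2 -47.4]
upR [ 0.6387 -0.144   0.032 ] [ 73.9 -47.5]
```

```bash
python3 -m jog '0.32 0.012 0.004 0.02 0; 0.32 0.012 0.0035 0.025 0; 0.32 0 0 0.025 0; 0.32 0 0 0.02 0; 0.32 0 0 0.012 0; 0.32 0 0 0.007 0; 0.32 0 0 0 0; 0.32 0 0 0 0'; python3 go.py -5.5 -117 29
```

```text
t: 3.23
tool_pos: [0.5312, -0.2075, 0.115]
orientation: [2.583, 1.786, 0.001]
force: [0.2, -0.0, 0.8]
opening: 0.0297
gripper_force: 0.0
t 3.2333 tray [  -4.2 -144.9] tip 31.0 turn -0.0 F [ 0.2 -0.   0.8] open 0.029652249220249702
shift tool mm [27.9 -1.3  2. ] world [ 0.54  -0.181  0.113]
```

```bash
python3 -m jog '0.32 0.01 0 0.0025 0; 0.32 0.01 0 0 0; 0.32 0.008 0 0 0; 0.32 0.008 0 0 0; 0.32 0.008 0 0 0; 0.32 0.008 0.0005 0 0; 0.32 0.008 0.0005 0 0; 0.32 0.008 0.0005 0 0; 0.32 0.008 0.001 0 0; 0.32 0 0 0 0'; python3 go.py; python3 - <<'E'
from plant import robot
import cv2,numpy as np
s=robot.read_state();c=robot.read_camera('wrist');cv2.imwrite('pics/w2.png',c['color'][:,:,::-1])
np.savez('w2.npz',K=c['intrinsics'],E=c['tool_from_camera'],p=s['tool_pos'],o=s['orientation'])
E
```

```text
t: 4.07
tool_pos: [0.5603, -0.1352, 0.1112]
orientation: [-2.583, -1.788, -0.001]
force: [0.5, -0.1, -0.6]
opening: 0.0299
gripper_force: 0.0
t 4.0667 tray [ -2.4 -66.9] tip 27.2 turn 0.1 F [ 0.5 -0.1 -0.6] open 0.029910842429552234
```

View pics/w2.png

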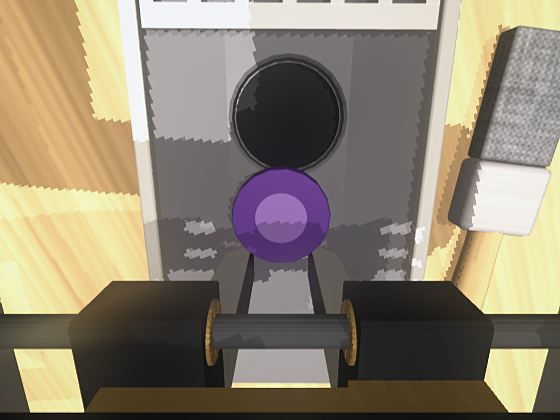

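The disc (spot at (281,218)) is cradled between the fingers, and the well mouth is at (289,112), about 114 px across, straight ahead and slightly right.

```bash
python3 - <<'E'
import numpy as np
from scipy.spatial.transform import Rotation as Ro
d=np.load('w2.npz');R=Ro.from_rotvec(d['o']).as_matrix();E=d['E']
for n,uv,z in(('disc',(281,218),.036),('well',(289,113),.024),('wl',(231,115),.024),('wr',(346,115),.024),('wt',(289,55),.024),('wb',(287,170),.024)):
    r=E[:3,:3]@np.linalg.inv(d['K'])@[*uv,1];o=E[:3,3];h=d['p'][2]-z
    print(n,((o+r*(h-o[2])/r[2])*1e3).round(1))
E
```

```text
disc [30.7  0.2 75.2]
well [80.8  4.  87.2]
wl [ 79.9 -24.5  87.2]
wr [79.9 32.1 87.2]
wt [106.9   3.8  87.2]
wb [52.8  3.2 87.2]
```

```bash
python3 -m jog '0.32 0.007 0.0012 0 0; 0.32 0.007 0.0012 -0.001 0; 0.32 0.006 0.0012 0 0; 0.32 0.005 0 0 0; 0.32 0.005 0 0 0; 0.32 0.005 0 0 0; 0.32 0.005 0 0 0; 0.32 0.005 0 0 0; 0.32 0.002 0 0 0; 0.32 0 0 0 0'; python3 go.py; python3 - <<'E'
from plant import robot
import cv2,numpy as np
s=robot.read_state();c=robot.read_camera('wrist');cv2.imwrite('pics/w3.png',c['color'][:,:,::-1])
E
```

```text
t: 4.95
tool_pos: [0.5798, -0.0934, 0.1122]
orientation: [-2.583, -1.788, -0.0]
force: [0.0, -0.7, 0.2]
opening: 0.0298
gripper_force: 0.0
t 4.95 tray [  1.  -20.9] tip 28.2 turn 0.1 F [ 0.  -0.7  0.2] open 0.029849035325831174
```

View pics/w3.png

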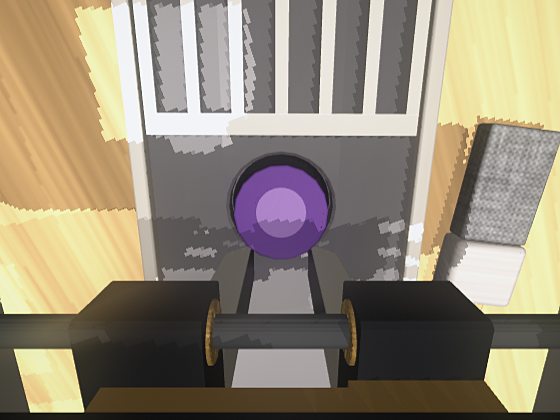

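The disc (spot at (281,212)) is over the well but still looks full size, with a dark crescent at the far rim. It's probably hanging on the near lip, so I'll nudge a few mm further.

```bash
python3 -m jog '0.32 0.0015 0 0 0; 0.32 0.0015 0 0 0; 0.32 0.001 0 0 0; 0.32 0 0 0 0; 0.32 0 0 0 0'; python3 go.py; python3 -m jog '0.32 -0.004 0 0 0; 0.32 -0.008 0 0 0; 0.32 -0.01 0 0 0; 0.32 -0.01 0 0 0; 0.32 0 0 0 0'; python3 go.py; python3 - <<'E'
from plant import robot
import cv2,numpy as np
s=robot.read_state();c=robot.read_camera('wrist');cv2.imwrite('pics/w4.png',c['color'][:,:,::-1])
np.savez('w4.npz',K=c['intrinsics'],E=c['tool_from_camera'],p=s['tool_pos'],o=s['orientation'])
E
```

```text
t: 5.42
tool_pos: [0.5811, -0.0902, 0.1122]
orientation: [-2.584, -1.787, -0.0]
force: [0.6, 0.0, 0.0]
opening: 0.0294
gripper_force: 0.0
t 5.4167 tray [  1.1 -17.5] tip 28.2 turn 0.0 F [0.6 0.  0. ] open 0.029350911821411405
t: 5.83
tool_pos: [0.569, -0.1224, 0.1122]
orientation: [2.585, 1.785, -0.001]
force: [-0.5, 0.6, 0.4]
opening: 0.0298
gripper_force: 0.0
t 5.8333 tray [  1.1 -51.9] tip 28.2 turn -0.1 F [-0.5  0.6  0.4] open 0.02977468052711707
```

View pics/w4.png

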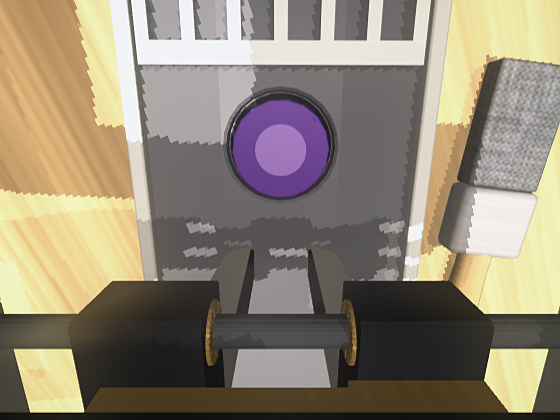

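The disc now sits inside the well, spot at (281,150), with an even dark rim. Its 98 px against the mouth's 111 px matches 50/56 mm at mouth level, so it is seated. Next I go over the fin to its outer side.

```bash
python3 -m jog '0.32 0 0 -0.02 0; 0.32 0 0 -0.025 0; 0.32 0.01 0 -0.02 0; 0.32 0.03 0 0 0; 0.32 0.03 0 0 0; 0.32 0.03 0 0 0; 0.32 0.03 0 0 0; 0.32 0.03 0 0 0; 0.32 0.03 0 0 0; 0.32 0.015 0 0 0' >/dev/null; python3 -m jog '0.32 0 0 0 0; 0.32 0 0 0 0';python3 go.py 1.5 148 42
```

```text
t: 6.88
tool_pos: [0.642, 0.072, 0.177]
orientation: [2.582, 1.789, -0.001]
force: [0.5, -0.2, -0.4]
opening: 0.0303
gripper_force: 0.0
t 6.8833 tray [  0.8 155.8] tip 93.0 turn 0.1 F [ 0.5 -0.2 -0.4] open 0.03026097770854126
shift tool mm [-7.8  0.7 51. ] world [0.64  0.064 0.126]
```

```bash
python3 -m jog '0.32 0 0 0.015 0; 0.32 0 0 0.02 0; 0.32 0 0 0.015 0; 0.32 0 0 0 0; 0.32 -0.01 0 0 0; 0.32 -0.01 0 0 0; 0.32 -0.008 0 0 0; 0.32 -0.008 0 0 0; 0.32 0 0 0 0' >/dev/null; python3 go.py; python3 -m jog '0.32 -0.009 0 0 0; 0.32 -0.009 0 0 0; 0.32 -0.009 0 0 0; 0.32 -0.009 0 0 0; 0.32 -0.007 0 0 0; 0.32 -0.006 0 0 0; 0.32 -0.005 0 0 0; 0.32 -0.003 0 0 0; 0.32 0 0 0 0'; python3 go.py
```

```text
t 7.6333 tray [  1.8 117.6] tip 44.5 turn -0.1 F [ 0.1 -0.4  1.1] open 0.029718204489271097
t: 8.38
tool_pos: [0.6089, -0.016, 0.1271]
orientation: [-2.584, -1.787, 0.001]
force: [0.4, -0.5, -0.0]
opening: 0.03
gripper_force: 0.0
t 8.3833 tray [ 1.  61.8] tip 43.1 turn -0.0 F [ 0.4 -0.5 -0. ] open 0.02998836560111873
```

```bash
python3 -m jog '0.32 -0.002 0 0 0; 0.32 -0.002 0 0 0; 0.32 0 0 0 0'|grep force; python3 go.py; python3 -m jog '0.32 -0.0015 0 0 0; 0.32 -0.0015 0 0 0; 0.32 0 0 0 0'|grep force; python3 go.py;  python3 - <<'E'
from plant import robot
import cv2
c=robot.read_camera('scene');i=c['color'][195:280,150:315,::-1]
cv2.imwrite('pics/s5.png',cv2.resize(i,None,fx=4.8,fy=4.8,interpolation=cv2.INTER_CUBIC))
E
```

```text
force: [0.3, -0.5, 0.0]
gripper_force: 0.0
t 8.6333 tray [ 0.9 58.4] tip 43.1 turn 0.0 F [ 0.3 -0.5  0. ] open 0.029680371250294605
force: [1.3, 4.9, -1.8]
gripper_force: 2.6
t 8.8833 tray [ 0.9 56.3] tip 43.2 turn 0.0 F [ 1.3  4.9 -1.8] open 0.029667131071892124
```

View pics/s5.png

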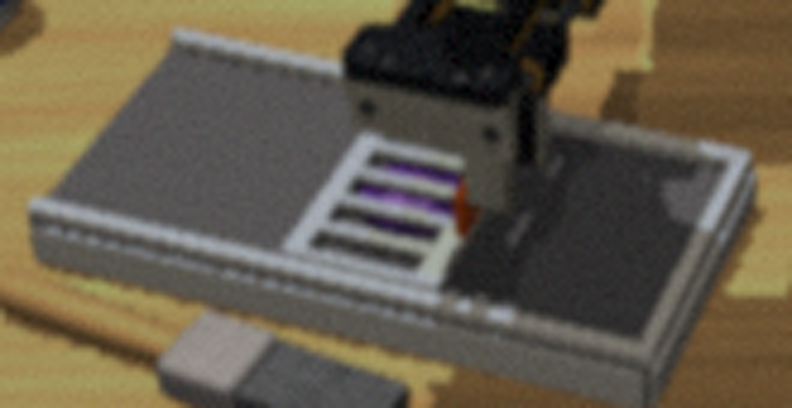

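The scene crop shows the cover over the well with the purple disc visible through the grille, and the fin in contact. The force has risen to 5 N, so I'll push a little more to confirm the stop.

```bash
python3 -m jog '0.32 -0.0015 0 0 0; 0.32 -0.001 0 0 0; 0.32 0 0 0 0; 0.32 0 0 0 0'|grep force; python3 go.py
```

```text
force: [5.0, 13.1, -2.0]
gripper_force: 7.2
t 9.2667 tray [ 0.8 55.9] tip 43.3 turn 0.1 F [ 5.  13.1 -2. ] open 0.02969301541882812
```

```bash
python3 -m jog '0.32 0.004 0 0 0; 0.32 0.01 0 0 0; 0.32 0.01 0 0 0; 0.32 0.01 0 -0.02 0; 0.32 0 0 -0.03 0; 0.32 0 0 -0.03 0; 0.32 -0.03 0 -0.03 0; 0.32 -0.03 0 0 0; 0.32 -0.03 0 0 0; 0.32 0 0 0 0' | grep force; python3 go.py; python3 - <<'E'
from plant import robot
import cv2
c=robot.read_camera('wrist');cv2.imwrite('pics/w6.png',c['color'][:,:,::-1])
c=robot.read_camera('top');cv2.imwrite('pics/top6.png',c['color'][:,:,::-1])
c=robot.read_camera('scene');i=c['color'][150:290,110:400,::-1]
cv2.imwrite('pics/s6.png',cv2.resize(i,None,fx=2.7,fy=2.7,interpolation=cv2.INTER_CUBIC))
E
```

```text
force: [0.1, 0.5, 0.4]
gripper_force: 0.0
t 10.1 tray [ 1.7 -6.2] tip 153.8 turn -0.1 F [0.1 0.5 0.4] open 0.02999308849212493
```

View pics/s6.png

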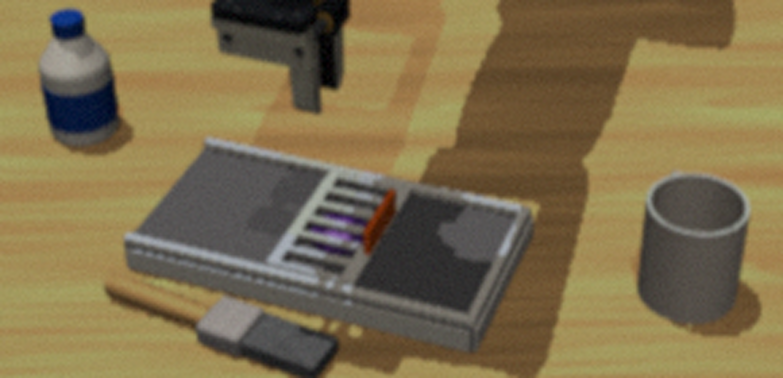

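The cover is shut over the purple disc, which shows through the grille at about (335,235). The mug, bottle and brush are where they stood, and the arm is clear, so I'm handing in.

```bash
python3 -c "
from plant import robot
print(robot.close_job())"
```

```text
the job is handed in; nothing more can be done
None
```

I pushed the disc into the well and slid the cover over it to its end stop; in the last pictures the mug, bottle and brush stand unmoved, and the job is handed in (no verdict was returned).

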